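# Transfer a row of microscope objectives in reverse order

### The job

Move the four microscope objectives from the white parking rail into the black loading tray, one upright in each cell, in reverse order: the one nearest the orange end block of the rail goes into the cell farthest from the orange end block of the tray, and so on along the row. They are glass optics: set each down gently and do not tip any over.

Things in the scene. Friction and masses are not known exactly. Their poses are not given: they have to be found in the camera images.
- rail: White parking rail where the row starts, fixed: flat plate 224 mm long (its x), 60 wide (y), 8 thick, with an orange end block (20 x 60 x 24 mm high, centred at x = +122 mm) at its +x end. Four round pads lie on it at x = -82.5, -27.5, +27.5, +82.5 mm, y = 0. Origin: centre of the plate's underside, z up. It may be left or right of the tray.
- tray: Black loading tray with grey cell floors, empty, fixed: 224 mm long (its x), 60 wide (y), 12 high; floor and walls 4 mm thick. Four cells in a row, each 51 (x) by 52 mm (y) inside, centred at x = -82.5, -27.5, +27.5, +82.5 mm, y = 0, walls 8 mm above the floor. Orange end block (20 x 60 x 24 mm high, at x = +122 mm) at its +x end. Origin: centre of the underside, z up.
- obj_red: Loose microscope objective, red colour code, upright: round barrel 30 mm in diameter, straight from the foot to 44 mm up (black cap, metal with dark grip rings, red band), then a red shoulder and a metal cone narrowing to a 12 mm tip; 56 mm high in all, 0.1 to 0.2 kg. Glass: 60 N against the tray is too much. Origin: centre of the foot; z up its axis.
- pad_red: Round red pad, 44 mm in diameter, 4 mm thick, fixed at one of the rail's four places. The red objective starts on it, so it shows where that objective stood in the row. Origin: centre of its underside, 8 mm above the rail's underside; z up.
- obj_yellow: Loose microscope objective, yellow colour code, upright: round barrel 30 mm in diameter, straight from the foot to 44 mm up (black cap, metal with dark grip rings, yellow band), then a yellow shoulder and a metal cone narrowing to a 12 mm tip; 60 mm high in all, 0.1 to 0.2 kg. Glass: 60 N against the tray is too much. Origin: centre of the foot; z up its axis.
- pad_yellow: Round yellow pad, 44 mm in diameter, 4 mm thick, fixed at one of the rail's four places. The yellow objective starts on it, so it shows where that objective stood in the row. Origin: centre of its underside, 8 mm above the rail's underside; z up.
- obj_green: Loose microscope objective, green colour code, upright: round barrel 30 mm in diameter, straight from the foot to 44 mm up (black cap, metal with dark grip rings, green band), then a green shoulder and a metal cone narrowing to a 12 mm tip; 64 mm high in all, 0.1 to 0.2 kg. Glass: 60 N against the tray is too much. Origin: centre of the foot; z up its axis.
- pad_green: Round green pad, 44 mm in diameter, 4 mm thick, fixed at one of the rail's four places. The green objective starts on it, so it shows where that objective stood in the row. Origin: centre of its underside, 8 mm above the rail's underside; z up.
- obj_blue: Loose microscope objective, blue colour code, upright: round barrel 30 mm in diameter, straight from the foot to 44 mm up (black cap, metal with dark grip rings, blue band), then a blue shoulder and a metal cone narrowing to a 12 mm tip; 68 mm high in all, 0.1 to 0.2 kg. Glass: 60 N against the tray is too much. Origin: centre of the foot; z up its axis.
- pad_blue: Round blue pad, 44 mm in diameter, 4 mm thick, fixed at one of the rail's four places. The blue objective starts on it, so it shows where that objective stood in the row. Origin: centre of its underside, 8 mm above the rail's underside; z up.

How it is judged:
At the end, for the whole second after the job is handed in: Each objective stands upright (within 0.1 rad), on the floor of the tray (foot within 5 mm of it) and at rest, in the cell that mirrors its pad: if its pad is at +x on the rail, it is at -x in the tray, within 14 mm of the cell's centre along and across the tray (((x of pad_red in the frame of rail between -0.1025 and -0.0625 m and x of obj_red in the frame of tray between 0.0685 and 0.0965 m) or (x of pad_red in the frame of rail between -0.0475 and -0.0075 m and x of obj_red in the frame of tray between 0.0135 and 0.0415 m) or (x of pad_red in the frame of rail between 0.0075 and 0.0475 m and x of obj_red in the frame of tray between -0.0415 and -0.0135 m) or (x of pad_red in the frame of rail between 0.0625 and 0.1025 m and x of obj_red in the frame of tray between -0.0965 and -0.0685 m)) and y of obj_red in the frame of tray between -0.014 and 0.014 m and z of obj_red in the frame of tray between -0.001 and 0.009 m and angle between each of obj_red, obj_yellow, obj_green, obj_blue's own z axis and vertical below 0.1 rad and linear speed of each of obj_red, obj_yellow, obj_green, obj_blue below 0.02 m/s and angular speed of each of obj_red, obj_yellow, obj_green, obj_blue below 0.2 rad/s and ((x of pad_yellow in the frame of rail between -0.1025 and -0.0625 m and x of obj_yellow in the frame of tray between 0.0685 and 0.0965 m) or (x of pad_yellow in the frame of rail between -0.0475 and -0.0075 m and x of obj_yellow in the frame of tray between 0.0135 and 0.0415 m) or (x of pad_yellow in the frame of rail between 0.0075 and 0.0475 m and x of obj_yellow in the frame of tray between -0.0415 and -0.0135 m) or (x of pad_yellow in the frame of rail between 0.0625 and 0.1025 m and x of obj_yellow in the frame of tray between -0.0965 and -0.0685 m)) and y of obj_yellow in the frame of tray between -0.014 and 0.014 m and z of obj_yellow in the frame of tray between -0.001 and 0.009 m and ((x of pad_green in the frame of rail between -0.1025 and -0.0625 m and x of obj_green in the frame of tray between 0.0685 and 0.0965 m) or (x of pad_green in the frame of rail between -0.0475 and -0.0075 m and x of obj_green in the frame of tray between 0.0135 and 0.0415 m) or (x of pad_green in the frame of rail between 0.0075 and 0.0475 m and x of obj_green in the frame of tray between -0.0415 and -0.0135 m) or (x of pad_green in the frame of rail between 0.0625 and 0.1025 m and x of obj_green in the frame of tray between -0.0965 and -0.0685 m)) and y of obj_green in the frame of tray between -0.014 and 0.014 m and z of obj_green in the frame of tray between -0.001 and 0.009 m and ((x of pad_blue in the frame of rail between -0.1025 and -0.0625 m and x of obj_blue in the frame of tray between 0.0685 and 0.0965 m) or (x of pad_blue in the frame of rail between -0.0475 and -0.0075 m and x of obj_blue in the frame of tray between 0.0135 and 0.0415 m) or (x of pad_blue in the frame of rail between 0.0075 and 0.0475 m and x of obj_blue in the frame of tray between -0.0415 and -0.0135 m) or (x of pad_blue in the frame of rail between 0.0625 and 0.1025 m and x of obj_blue in the frame of tray between -0.0965 and -0.0685 m)) and y of obj_blue in the frame of tray between -0.014 and 0.014 m and z of obj_blue in the frame of tray between -0.001 and 0.009 m); the robot touches nothing.
It fails at once if an objective was tipped over or carried far from upright (angle between any of obj_red, obj_yellow, obj_green, obj_blue's own z axis and vertical above 0.7 rad).
It fails at once if an objective was dropped or banged on the tray (contact force between any of obj_red, obj_yellow, obj_green, obj_blue and tray above 60 N).
It also fails if it takes over 120 s, if anything falls off the work surface, if the arm or the gripper's body presses on something with over 40 N, if the wrist force passes 120 N, or if a joint passes its speed limit or range.

### The arm

A 6-joint arm with a two-finger parallel gripper is mounted at the origin on the work surface. World frame = base frame: x ahead of the robot, y to its left, z up, the work surface at z = 0. Lengths are in m, angles in rad, forces in N, time in s.
With the tool pointing down it reaches from about 0.375 to 0.9 m from the base axis. Payload 3.1 kg.
Tool frame: the origin (TCP) lies between the finger pads; the fingertips stand 25 mm ahead of it and the grasp point (between the pads) lies 6 mm ahead of it; y points along the fingers, x is the direction in which the jaws open and shut, and the axes are right-handed (so a half turn about y gives the same grasp; the last joint's range is limited). The gripper opens to 87 mm and grips with 3 to 60 N. Pads are 19 mm wide; open, the fingers measure 117 mm over their backs; the gripper's body (75 mm by 190 mm) begins 51 mm behind the grasp point.
Start: joints at [1.008, 0.527, 1.433, -0, 1.181, -0.178], TCP at [0.234, 0.58, 0.248] pointing down, gripper open.
Joint ranges: [-3.08, 3.08], [-0.75, 2.2], [0.22, 2.44], [-1.43, 4.57], [0, 2.65], [-2.85, 2.85]. Speed limits (rad/s): [2.79, 2.79, 3.14, 3.14, 3.14, 3.14].

### API

Orientations are given as a unit quaternion [x, y, z, w].
In Python, from rig import robot gives the robot as it stands.
- The arm moves only by the tool carry_out, never from a script. Its argument "moves" is a list of rows, each a list of 7 numbers: the opening, from 0 (shut) to 1 (fully open), then the shift along the tool's x, y, z in cm, then the turn, a rotation vector about the tool's x, y, z in rad. In form: [[grip, x, y, z, rx, ry, rz], ...]. A call has 1 to 20 rows; each row is the pose to reach, as a shift and turn from the pose commanded when the call began, along the tool's axes at that moment; what a row does not reach only later rows make up. A row lasts 1/10 s, in which the tool goes at most 50 mm and 8.59 degrees, less where a joint would pass 70% of its speed; a pose out of reach is approached as far as the arm can. A call with a gripper value outside its range is refused whole. The fingers move at their own pace and stop on an object; "force" is the grip in N (left out, the last holds). Time passes only in rows, so rows that repeat a pose let the fingers close. It gives the time, the measured TCP pose, the force and the opening at its end, in the units of the state.
- robot.get_obs(): the state, without advancing time (a new reading comes with each control period).
- robot.camera(name): name is "side" or "top"; returns the picture (400x640x3 uint8, red, green, blue); there is no depth.
- robot.camera_params(name): a dict with "fx", "fy", "cx", "cy" (pixels), "extrinsics" (4x4, takes a point from camera to world coordinates). Camera axes: x right, y down, z forward; pixel columns grow to the right and rows downward; lengths in m; the calibration is good to about 2 mm. A picture is of the moment at which its call begins. camera_params takes no time and is no camera call.
- robot.hand_in(): hands the job in, once; it reports no verdict.
The state is a dict: "time": time; "q": joint angles; "joint_velocities": joint speeds; "joint_torque": joint torques, N m; "position": TCP position; "tool_rot": TCP orientation; "ft_force": force on the tool from outside, world axes, zero at the start; "moment": the same for the moment, N m; "grip_width": finger opening in m.
Only numpy, scipy, OpenCV 4.12 (cv2) and the standard library are available. Lean on these libraries where they do the work, as an engineer would, in place of code of your own. Each camera call takes 0.05 s, during which the arm holds its last target.

## Working session

There is one attempt and no reset: what is moved stays moved. The work goes in short steps, Python scripts to look and compute and a tool call to move; the robot and the scene stay as the last step left them, time stands still between calls to the robot, and variables do not carry over. Pictures are saved under pics/ and viewed, and the job is handed in when it is done.

Besides the shell and the picture viewer there is one more tool, called after "Emit:" by a JSON object that holds its "name" and its "arguments", one argument or row to a line. carry_out: Moves the arm, as the interface text tells. Its arguments: {"type":"object","properties":{"moves":{"type":"array"},"force":{"type":"number"}},"required":["moves"]}

```bash
ls; mkdir -p pics; python3 - <<'E'
from rig import robot
import cv2
print(robot.get_obs())
for n in("top","side"):
    cv2.imwrite(f"pics/{n}0.png",robot.camera(n)[:,:,::-1]); p=robot.camera_params(n); print(n,p)
E
```

```text
pics
{'time': 0.0, 'q': array([ 1.00848368e+00,  5.28493581e-01,  1.43389223e+00,  6.53965343e-06,
        1.18136757e+00, -1.78510309e-01]), 'joint_velocities': array([-0.00103782, -0.00163251,  0.00257112, -0.00032168, -0.00089505,
       -0.00049991]), 'joint_torque': array([ 3.97762669e-04, -4.40035415e+01, -1.76593602e+01,  6.34257286e-02,
        5.80510427e-02, -1.64166040e-04]), 'position': array([0.23364593, 0.57896507, 0.24655792]), 'tool_rot': array([ 0.58649065,  0.39475804, -0.39615794, -0.58587856]), 'ft_force': array([-0.11043142, -1.0543362 , -0.38651188]), 'moment': array([-0.03536525,  0.0175107 , -0.02870428]), 'grip_width': 0.08699106438004611}
top {'fx': 442.5887539773349, 'fy': 442.5887539773349, 'cx': 320.1468313551675, 'cy': 198.24013803973824, 'extrinsics': array([[-0.02802096, -0.99250468,  0.11895076,  0.47141593],
       [-0.99921445,  0.03114694,  0.02450207, -0.01328085],
       [-0.02802337, -0.11817075, -0.99259779,  0.71893078],
       [ 0.        ,  0.        ,  0.        ,  1.        ]])}
side {'fx': 394.4964698735384, 'fy': 394.4964698735384, 'cx': 311.30788948732607, 'cy': 191.37114339989677, 'extrinsics': array([[ 0.85330116, -0.30519558,  0.42276801,  0.2853369 ],
       [-0.52096102, -0.46506165,  0.71576342, -0.48168854],
       [-0.02183465, -0.83100741, -0.55583265,  0.42162875],
       [ 0.        ,  0.        ,  0.        ,  1.        ]])}
```

View pics/top0.png

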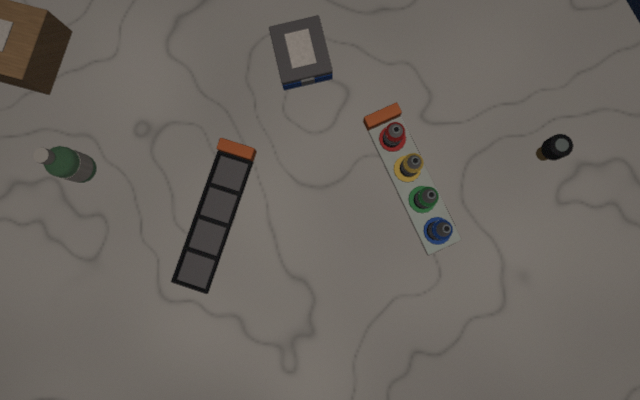

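View pics/side0.png

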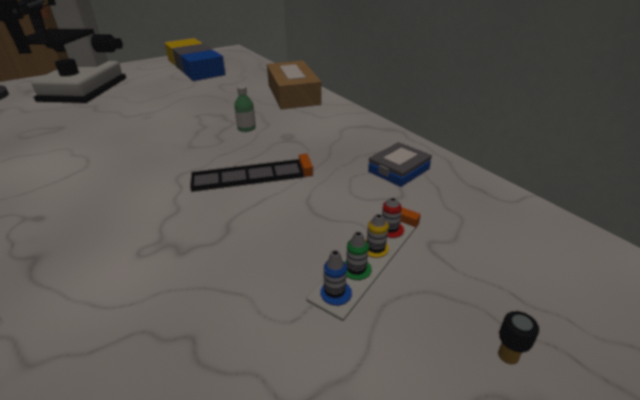

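The rail is on the right (y<0): red is next to orange (px ~392,135), then yellow, green and blue (438,230). The tray is on the left, with orange at its top (236,149).

```bash
cat > h.py <<'E'
import numpy as np, cv2
from rig import robot
def ray(n,uv,z):
    p=robot.camera_params(n);E=p["extrinsics"];uv=np.atleast_2d(uv)
    d=np.c_[(uv[:,0]-p["cx"])/p["fx"],(uv[:,1]-p["cy"])/p["fy"],np.ones(len(uv))]@E[:3,:3].T
    o=E[:3,3]; return o+d*((z-o[2])/d[:,2])[:,None]
def proj(n,X):
    p=robot.camera_params(n);E=p["extrinsics"];c=(np.atleast_2d(X)-E[:3,3])@E[:3,:3]
    return np.c_[p["fx"]*c[:,0]/c[:,2]+p["cx"],p["fy"]*c[:,1]/c[:,2]+p["cy"]]
E
python3 - <<'E'
import cv2
t=cv2.imread("pics/top0.png");s=cv2.imread("pics/side0.png")
g=lambda a:cv2.convertScaleAbs(a,alpha=1.7)
cv2.imwrite("pics/a.png",g(cv2.resize(t[95:260,355:465],None,fx=3.6,fy=3.6,interpolation=2)))
cv2.imwrite("pics/b.png",g(cv2.resize(t[130:300,165:265],None,fx=3.5,fy=3.5,interpolation=2)))
cv2.imwrite("pics/c.png",g(cv2.resize(s[190:320,300:430],None,fx=4.5,fy=4.5,interpolation=2)))
E
```

```text
(no output)
```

View pics/a.png

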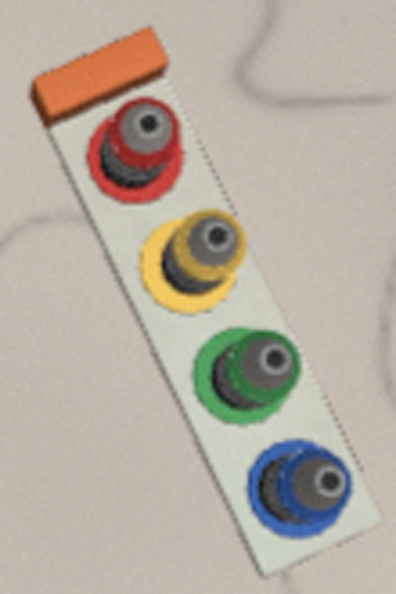

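View pics/c.png

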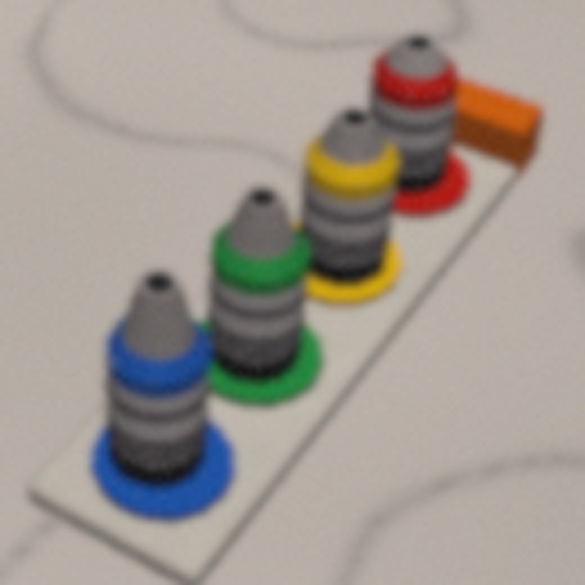

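View pics/b.png

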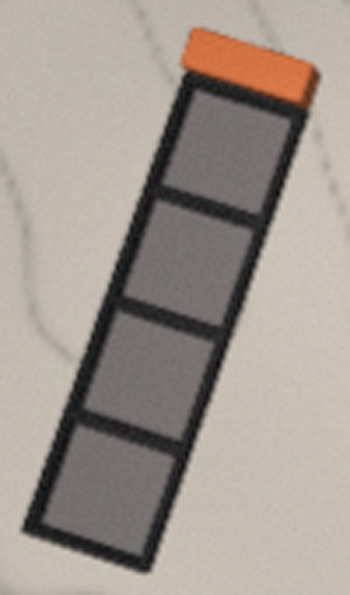

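The row order is confirmed. Tips, pads and cells are all clear, so I measure them now.

```bash
python3 - <<'E'
from h import *
t=cv2.imread("pics/top0.png");s=cv2.imread("pics/side0.png")
H=dict(red=.056,yellow=.060,green=.064,blue=.068)
ap={'red':(148,123),'yellow':(217,236),'green':(275,358),'blue':(329,481)}
asd={'red':(419,43),'yellow':(355,118),'green':(263,196),'blue':(159,282)}
def dark(im,u,v,r=3):
    u0,v0=int(round(u)),int(round(v));w=cv2.cvtColor(im,6)[v0-r:v0+r+1,u0-r:u0+r+1].astype(float)
    yy,xx=np.mgrid[v0-r:v0+r+1,u0-r:u0+r+1]
    k=np.hypot(xx-u,yy-v)<2.3
    w=np.clip(np.median(w)-w,0,None)*k; return np.array([(xx*w).sum(),(yy*w).sum()])/w.sum()
for c in H:
    a=dark(t,(ap[c][0]+.5)/3.6-.5+355,(ap[c][1]+.5)/3.6-.5+95)
    b=dark(s,(asd[c][0]+.5)/4.5-.5+300,(asd[c][1]+.5)/4.5-.5+190)
    z=.012+H[c]
    print(c,a.round(1),b.round(1),ray("top",a,z)[0].round(4),ray("side",b,z)[0].round(4))
# tray: floors
g=cv2.cvtColor(t,6)
crop=np.zeros_like(g);crop[130:300,165:265]=1
d=((g<45)&(crop>0)).astype(np.uint8)
hsv=cv2.cvtColor(t,40)
cs,hi=cv2.findContours(d,cv2.RETR_CCOMP,cv2.CHAIN_APPROX_NONE)
cells=[]
for c,h in zip(cs,hi[0]):
    A=cv2.contourArea(c)
    if A<200: continue
    if h[3]>=0:
        m=cv2.moments(c);uv=[m['m10']/m['m00'],m['m01']/m['m00']];cells.append(ray("top",uv,.008)[0]);print("hole",A,np.round(uv,1),cells[-1].round(4), ray("top",uv,.004)[0].round(4))
    else:
        W=ray("top",c[:,0,:].astype(float),.012)[:,:2];r=cv2.minAreaRect((W*1000).astype(np.float32));print("outer",A,r)
# orange + rail
o=((hsv[:,:,0]<14)&(hsv[:,:,1]>150)&(hsv[:,:,2]>70)).astype(np.uint8)
cs,_=cv2.findContours(o,0,1)
for c in cs:
    if cv2.contourArea(c)>100:
        W=ray("top",c[:,0,:].astype(float),.024)[:,:2];print("orange",cv2.boundingRect(c),cv2.minAreaRect((W*1000).astype(np.float32)))
print(sorted(set(np.percentile(g[130:300,165:265],[1,5,10,30,50]))))
E
```

```text
red [395.8 128.8] [392.6 199.3] [ 0.6509 -0.1138  0.068 ] [ 0.6485 -0.1145  0.068 ]
yellow [414.9 160.2] [378.5 215.9] [ 0.6012 -0.139   0.072 ] [ 0.5995 -0.1395  0.072 ]
green [431.  194.2] [357.8 233.6] [ 0.5494 -0.1588  0.076 ] [ 0.5474 -0.1589  0.076 ]
blue [446.2 228.3] [334.9 252.5] [ 0.499  -0.1766  0.08  ] [ 0.4978 -0.1766  0.08  ]
outer 5108.0 ((533.820068359375, 175.97854614257812), (61.350372314453125, 240.1882781982422), 70.40912628173828)
hole 949.5 [195.7 269.6] [0.4479 0.2067 0.008 ] [0.4478 0.2079 0.004 ]
hole 933.5 [207.1 236.9] [0.4995 0.1883 0.008 ] [0.4997 0.1894 0.004 ]
hole 903.0 [218.4 204.7] [0.5512 0.1699 0.008 ] [0.5517 0.1709 0.004 ]
hole 881.0 [229.6 173.1] [0.6028 0.1515 0.008 ] [0.6035 0.1525 0.004 ]
orange (217, 138, 37, 21) ((639.9022216796875, 138.6253662109375), (59.28536605834961, 19.152921676635742), 70.23274993896484)
orange (380, 124, 25, 27) ((649.8185424804688, -113.91011810302734), (38.278709411621094, 42.6417121887207), 87.4808120727539)
orange (364, 103, 37, 25) ((686.6397705078125, -100.0528793334961), (19.049179077148438, 58.640682220458984), 22.507415771484375)
[np.float64(16.0), np.float64(23.0), np.float64(39.0), np.float64(68.0), np.float64(108.0)]
```

```bash
cat >> h.py <<'E'
from scipy.spatial.transform import Rotation as Ro
OBJ=dict(red=(.650,-.114),yellow=(.6005,-.139),green=(.5485,-.159),blue=(.4985,-.1766))
CELL=dict(red=(.448,.2068),yellow=(.4995,.1885),green=(.5513,.170),blue=(.603,.1517))
def go(xyz,yawdeg):
    """tcp target; tool y down, tool x at yaw -> shift(cm), rotvec"""
    o=robot.get_obs();R=Ro.from_quat(o["tool_rot"]);p=o["position"]
    a=np.radians(yawdeg);x=np.array([np.cos(a),np.sin(a),0]);y=np.array([0,0,-1.]);
    T=Ro.from_matrix(np.c_[x,y,np.cross(x,y)])
    print("pos",p.round(4),"R\n",R.as_matrix().round(3),"q",o["q"].round(2),"F",o["ft_force"].round(1),"grip",round(o["grip_width"],4))
    print("shift cm",(R.inv().apply(np.array(xyz)-p)*100).round(2),"rotvec",(R.inv()*T).as_rotvec().round(3))
E
python3 -c "
from h import *
for y in(112.5,-67.5): go((.650,-.114,.20),y)"
```

```text
pos [0.2337 0.579  0.2467] R
 [[ 0.374 -0.001 -0.927]
 [ 0.927 -0.002  0.374]
 [-0.002 -1.     0.   ]] q [ 1.01  0.53  1.43 -0.    1.18 -0.18] F [-1.2 -0.4 -0.5] grip 0.087
shift cm [-48.67   4.74 -64.55] rotvec [-0.001 -0.776 -0.002]
pos [0.2337 0.579  0.2467] R
 [[ 0.374 -0.001 -0.927]
 [ 0.927 -0.002  0.374]
 [-0.002 -1.     0.   ]] q [ 1.01  0.53  1.43 -0.    1.18 -0.18] F [-1.2 -0.4 -0.5] grip 0.087
shift cm [-48.67   4.74 -64.55] rotvec [ 2.000e-03  2.365e+00 -1.000e-03]
```

Emit:
{"name": "carry_out", "arguments": {
  "moves": [
    [1, -5, 0.5, -6, 0, 0.2, 0],
    [1, -9, 1, -12, 0, 0.4, 0],
    [1, -12, 1.5, -16, 0, 0.55, 0],
    [1, -15, 2, -20, 0, 0.7, 0],
    [1, -18, 2, -24, 0, 0.85, 0],
    [1, -21, 2.5, -28, 0, 1, 0],
    [1, -24, 2.5, -32, 0, 1.15, 0],
    [1, -27, 3, -36, 0, 1.3, 0],
    [1, -30, 3, -40, 0, 1.45, 0],
    [1, -33, 3.5, -44, 0, 1.6, 0],
    [1, -36, 3.5, -48, 0, 1.75, 0],
    [1, -39, 4, -52, 0, 1.9, 0],
    [1, -42, 4, -56, 0, 2.05, 0],
    [1, -45, 4.5, -60, 0, 2.2, 0],
    [1, -47, 4.7, -62.5, 0, 2.3, 0],
    [1, -48.7, 4.7, -64.5, 0, 2.365, 0],
    [1, -48.7, 4.7, -64.5, 0, 2.365, 0],
    [1, -48.7, 4.7, -64.5, 0, 2.365, 0],
    [1, -48.7, 4.7, -64.5, 0, 2.365, 0],
    [1, -48.7, 4.7, -64.5, 0, 2.365, 0]
  ],
  "force": 15
}}

```text
time: 2.1
position: [0.6486, -0.1115, 0.2004]
tool_rot: [0.588, -0.393, 0.391, -0.588]
ft_force: [1.1, 0.9, 0.8]
grip_width: 0.0869
```

```bash
python3 -c "
from h import *
go((.650,-.114,.050),-67.5)
cv2.imwrite('pics/s1.png',robot.camera('side')[:,:,::-1])"
```

```text
pos [ 0.6486 -0.1115  0.2004] R
 [[ 0.385 -0.002  0.923]
 [-0.923  0.001  0.385]
 [-0.002 -1.    -0.001]] q [-0.34  0.62  1.39  0.    1.13  0.84] F [1.1 0.9 0.8] grip 0.0869
shift cm [ 0.31 15.04  0.06] rotvec [ 0.001  0.002 -0.002]
```

View pics/s1.png

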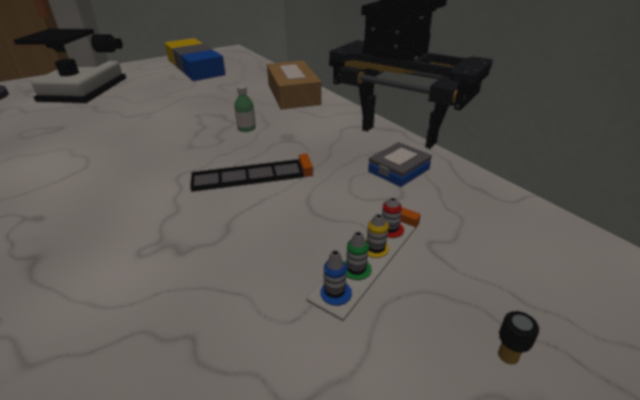

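The gripper hangs above and behind the red objective (fingertips at ~(367,128) and (433,142)). I check that against the projection before descending.

```bash
python3 -c "
from h import *
o=robot.get_obs();R=Ro.from_quat(o['tool_rot']).as_matrix();p=o['position']
for d in((0,0,0),(.0435,.025,0),(-.0435,.025,0)): print(proj('side',p+R@np.array(d)),proj('top',p+R@np.array(d)))
cv2.imwrite('pics/t1.png',robot.camera('top')[:,:,::-1])"
```

```text
[[400.28316305 118.94952104]] [[409.5809589 100.4190085]]
[[427.9740771  143.30929674]] [[437.37458321  93.16395812]]
[[371.08257381 128.31667255]] [[374.80220378 121.16161117]]
```

View pics/t1.png

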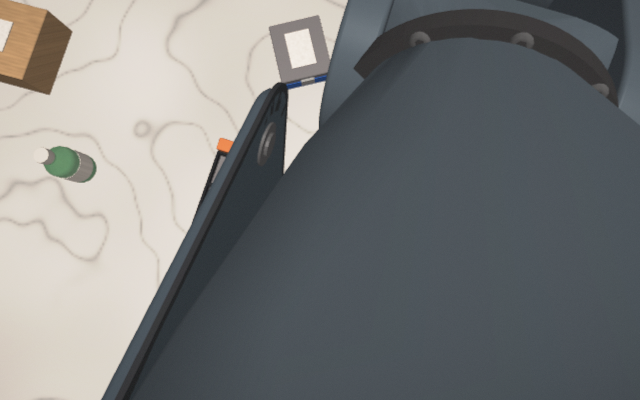

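Projection matches the picture within a few px. I descend on red.

Emit:
{"name": "carry_out", "arguments": {
  "moves": [
    [1, 0.3, 2, 0, 0, 0, 0],
    [1, 0.3, 4, 0, 0, 0, 0],
    [1, 0.3, 6, 0, 0, 0, 0],
    [1, 0.3, 8, 0, 0, 0, 0],
    [1, 0.3, 10, 0, 0, 0, 0],
    [1, 0.3, 12, 0, 0, 0, 0],
    [1, 0.3, 13.5, 0, 0, 0, 0],
    [1, 0.3, 14.5, 0, 0, 0, 0],
    [1, 0.3, 15, 0, 0, 0, 0],
    [1, 0.3, 15, 0, 0, 0, 0],
    [1, 0.3, 15, 0, 0, 0, 0]
  ]
}}

```text
time: 3.3
position: [0.6514, -0.1165, 0.0513]
tool_rot: [-0.588, 0.392, -0.393, 0.588]
ft_force: [-0.2, -0.7, -0.3]
grip_width: 0.0864
```

```bash
python3 -c "
from h import *
go((.650,-.114,.050),-67.5)
cv2.imwrite('pics/s2.png',cv2.resize(robot.camera('side')[100:330,250:500,::-1],None,fx=2.4,fy=2.4))"
```

```text
pos [ 0.6514 -0.1165  0.0513] R
 [[ 0.383  0.001  0.924]
 [-0.924 -0.     0.383]
 [ 0.001 -1.     0.001]] q [-0.35  0.82  1.46 -0.    0.86  0.83] F [-0.2 -0.7 -0.3] grip 0.0864
shift cm [-0.28  0.13 -0.04] rotvec [-0.001  0.     0.001]
```

View pics/s2.png

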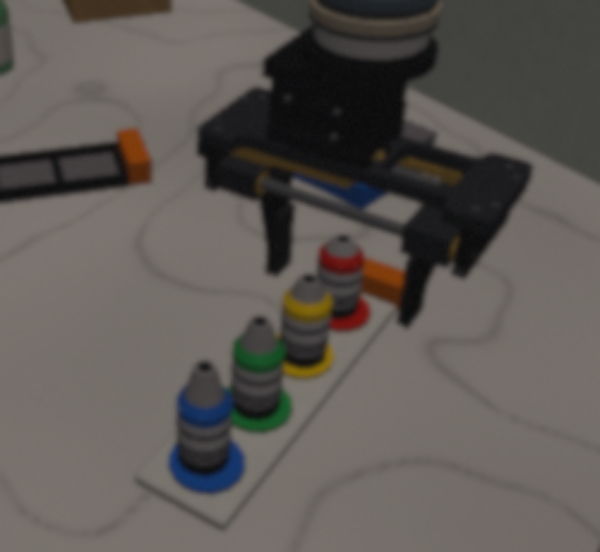

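The fingers straddle the red barrel, so I close.

Emit:
{"name": "carry_out", "arguments": {
  "moves": [
    [0.6, -0.1, 0, 0, 0, 0, 0],
    [0.5, -0.1, 0, 0, 0, 0, 0],
    [0.4, -0.1, 0, 0, 0, 0, 0],
    [0.35, -0.1, 0, 0, 0, 0, 0],
    [0.3, -0.1, 0, 0, 0, 0, 0],
    [0.2, -0.1, 0, 0, 0, 0, 0],
    [0.2, -0.1, 0, 0, 0, 0, 0],
    [0.2, -0.1, 0, 0, 0, 0, 0],
    [0.2, -0.1, 0, 0, 0, 0, 0],
    [0.2, -0.1, 0, 0, 0, 0, 0]
  ],
  "force": 20
}}

```text
time: 4.35
position: [0.6503, -0.1152, 0.0505]
tool_rot: [-0.588, 0.393, -0.393, 0.588]
ft_force: [0.2, 0.6, 0.5]
grip_width: 0.029
```

```bash
python3 -c "
from h import *
go((.650,-.114,.150),-67.5)
cv2.imwrite('pics/s3.png',cv2.resize(robot.camera('side')[100:330,250:500,::-1],None,fx=2.4,fy=2.4))"
```

```text
pos [ 0.6503 -0.1152  0.0505] R
 [[ 0.383 -0.     0.924]
 [-0.924  0.     0.383]
 [-0.    -1.    -0.   ]] q [-0.34  0.82  1.47  0.    0.85  0.83] F [0.2 0.6 0.5] grip 0.029
shift cm [-0.13 -9.95  0.01] rotvec [ 0.  0. -0.]
```

View pics/s3.png

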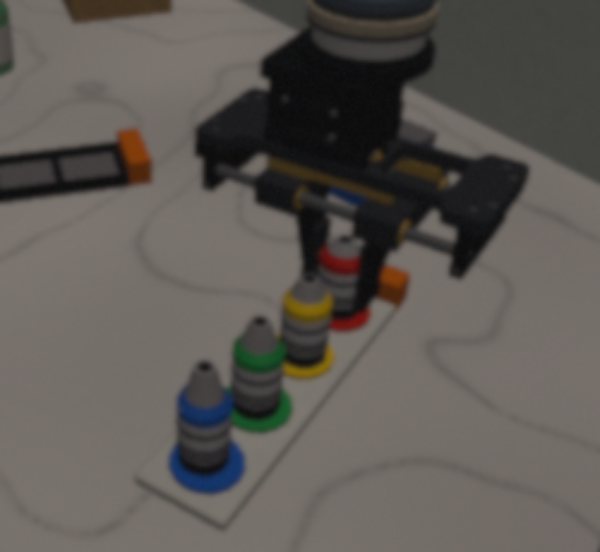

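Red is gripped (29 mm wide), so I lift.

Emit:
{"name": "carry_out", "arguments": {
  "moves": [
    [0.2, 0, -0.4, 0, 0, 0, 0],
    [0.2, 0, -1, 0, 0, 0, 0],
    [0.2, 0, -2, 0, 0, 0, 0],
    [0.2, 0, -3.5, 0, 0, 0, 0],
    [0.2, 0, -5, 0, 0, 0, 0],
    [0.2, 0, -6.5, 0, 0, 0, 0],
    [0.2, 0, -8, 0, 0, 0, 0],
    [0.2, 0, -9, 0, 0, 0, 0],
    [0.2, 0, -9.8, 0, 0, 0, 0],
    [0.2, 0, -10, 0, 0, 0, 0],
    [0.2, 0, -10, 0, 0, 0, 0]
  ]
}}

```text
time: 5.5
position: [0.6504, -0.1154, 0.1506]
tool_rot: [0.588, -0.393, 0.393, -0.588]
ft_force: [-0.1, -0.1, -1.1]
grip_width: 0.0291
```

```bash
python3 -c "
from h import *
go((*CELL['red'],.150),-109.6)
cv2.imwrite('pics/s4.png',cv2.resize(robot.camera('side')[50:330,250:500,::-1],None,fx=2,fy=2))"
```

```text
pos [ 0.6504 -0.1154  0.1506] R
 [[ 0.383 -0.     0.924]
 [-0.924 -0.     0.383]
 [ 0.    -1.    -0.   ]] q [-0.34  0.69  1.42 -0.    1.04  0.83] F [-0.1 -0.1 -1.1] grip 0.0291
shift cm [-37.52   0.06  -6.37] rotvec [0.    0.735 0.   ]
```

View pics/s4.png

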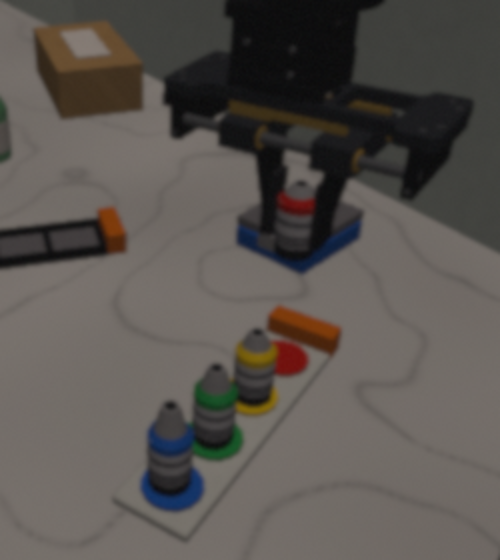

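Red is lifted upright. I transport it next with ramped speed.

Emit:
{"name": "carry_out", "arguments": {
  "moves": [
    [0.2, -0.4, 0, -0.1, 0, 0.01, 0],
    [0.2, -1.2, 0, -0.2, 0, 0.025, 0],
    [0.2, -2.6, 0, -0.4, 0, 0.05, 0],
    [0.2, -4.6, 0, -0.8, 0, 0.09, 0],
    [0.2, -7, 0, -1.2, 0, 0.14, 0],
    [0.2, -9.8, 0, -1.7, 0, 0.19, 0],
    [0.2, -12.8, 0, -2.2, 0, 0.25, 0],
    [0.2, -15.8, 0, -2.7, 0, 0.31, 0],
    [0.2, -18.8, 0, -3.2, 0, 0.37, 0],
    [0.2, -21.8, 0, -3.7, 0, 0.43, 0],
    [0.2, -24.8, 0, -4.2, 0, 0.49, 0],
    [0.2, -27.8, 0, -4.7, 0, 0.55, 0],
    [0.2, -30.5, 0, -5.2, 0, 0.6, 0],
    [0.2, -32.9, 0, -5.6, 0, 0.65, 0],
    [0.2, -34.9, 0, -5.9, 0, 0.69, 0],
    [0.2, -36.3, 0, -6.2, 0, 0.715, 0],
    [0.2, -37.1, 0, -6.3, 0, 0.73, 0],
    [0.2, -37.5, 0, -6.4, 0, 0.735, 0],
    [0.2, -37.5, 0, -6.4, 0, 0.735, 0],
    [0.2, -37.5, 0, -6.4, 0, 0.735, 0]
  ]
}}

```text
time: 7.55
position: [0.4479, 0.2064, 0.1505]
tool_rot: [0.408, -0.578, 0.578, -0.408]
ft_force: [-0.6, -0.0, -2.3]
grip_width: 0.0295
```

```bash
python3 -c "
from h import *
go((*CELL['red'],.0425),-109.6)
cv2.imwrite('pics/s5.png',robot.camera('side')[:,:,::-1])"
```

```text
pos [0.4479 0.2064 0.1505] R
 [[-0.336  0.     0.942]
 [-0.942 -0.    -0.336]
 [ 0.    -1.     0.   ]] q [ 0.2   0.5   1.85 -0.    0.78  2.12] F [-0.6 -0.  -2.3] grip 0.0295
shift cm [-4.00e-02  1.08e+01 -1.00e-02] rotvec [-0. -0.  0.]
```

View pics/s5.png

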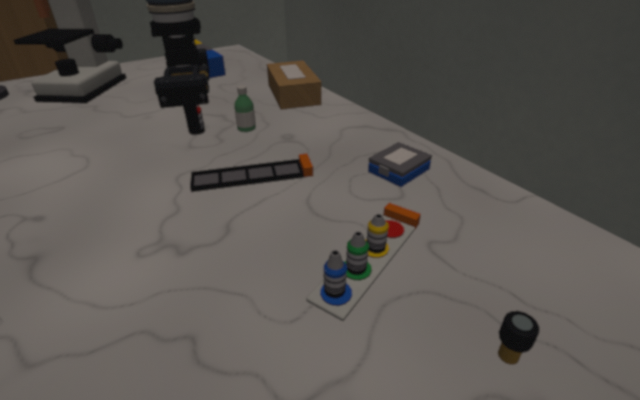

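Emit:
{"name": "carry_out", "arguments": {
  "moves": [
    [0.2, 0, 0.5, 0, 0, 0, 0],
    [0.2, 0, 1.5, 0, 0, 0, 0],
    [0.2, 0, 3, 0, 0, 0, 0],
    [0.2, 0, 4.5, 0, 0, 0, 0],
    [0.2, 0, 6, 0, 0, 0, 0],
    [0.2, 0, 7.5, 0, 0, 0, 0],
    [0.2, 0, 8.7, 0, 0, 0, 0],
    [0.2, 0, 9.4, 0, 0, 0, 0],
    [0.2, 0, 9.8, 0, 0, 0, 0],
    [0.2, 0, 10.1, 0, 0, 0, 0],
    [0.2, 0, 10.3, 0, 0, 0, 0],
    [0.2, 0, 10.5, 0, 0, 0, 0],
    [0.2, 0, 10.6, 0, 0, 0, 0],
    [0.2, 0, 10.6, 0, 0, 0, 0],
    [0.2, 0, 10.6, 0, 0, 0, 0]
  ]
}}

```text
time: 9.1
position: [0.4479, 0.2066, 0.0447]
tool_rot: [0.407, -0.578, 0.578, -0.408]
ft_force: [-0.4, -0.2, -1.9]
grip_width: 0.0294
```

```bash
python3 -c "
from h import *
go((*CELL['red'],.0425),-109.6)
cv2.imwrite('pics/s6.png',cv2.resize(robot.camera('side')[50:230,120:350,::-1],None,fx=2.6,fy=2.6))"
```

```text
pos [0.4479 0.2066 0.0447] R
 [[-0.336  0.     0.942]
 [-0.942  0.    -0.336]
 [-0.    -1.     0.   ]] q [ 0.21  0.71  1.91 -0.    0.53  2.12] F [-0.4 -0.2 -1.9] grip 0.0294
shift cm [-0.02  0.22 -0.  ] rotvec [-0. -0. -0.]
```

View pics/s6.png

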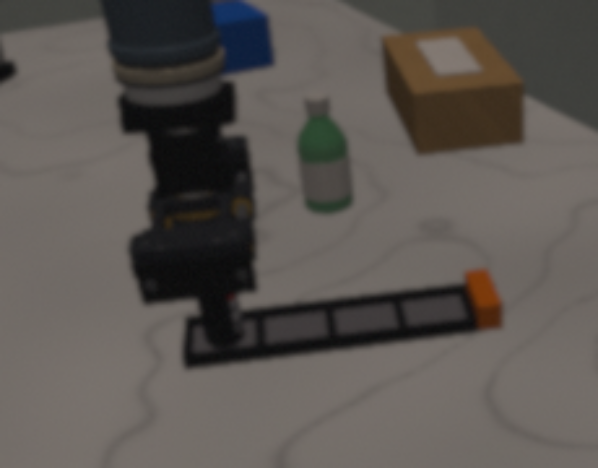

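Still hanging, 2 mm above the floor. I lower it slowly to contact.

Emit:
{"name": "carry_out", "arguments": {
  "moves": [
    [0.2, 0, 0.05, 0, 0, 0, 0],
    [0.2, 0, 0.1, 0, 0, 0, 0],
    [0.2, 0, 0.15, 0, 0, 0, 0],
    [0.2, 0, 0.2, 0, 0, 0, 0],
    [0.2, 0, 0.25, 0, 0, 0, 0],
    [0.2, 0, 0.25, 0, 0, 0, 0],
    [0.2, 0, 0.25, 0, 0, 0, 0]
  ]
}}

```text
time: 9.85
position: [0.4478, 0.2065, 0.0424]
tool_rot: [0.407, -0.578, 0.578, -0.408]
ft_force: [-0.7, -0.4, 4.2]
grip_width: 0.0294
```

Contact is at 4 N. I release and rise.

Emit:
{"name": "carry_out", "arguments": {
  "moves": [
    [0.38, 0, 0, 0, 0, 0, 0],
    [0.42, 0, 0, 0, 0, 0, 0],
    [0.5, 0, 0, 0, 0, 0, 0],
    [0.65, 0, 0, 0, 0, 0, 0],
    [0.8, 0, 0, 0, 0, 0, 0],
    [0.9, 0, 0, 0, 0, 0, 0],
    [0.9, 0, 0, 0, 0, 0, 0],
    [0.9, 0, -1, 0, 0, 0, 0],
    [0.9, 0, -2.5, 0, 0, 0, 0],
    [0.9, 0, -4, 0, 0, 0, 0],
    [0.9, 0, -6, 0, 0, 0, 0],
    [0.9, 0, -8, 0, 0, 0, 0],
    [0.9, 0, -10, 0, 0, 0, 0],
    [0.9, 0, -11, 0, 0, 0, 0],
    [0.9, 0, -11, 0, 0, 0, 0]
  ]
}}

```text
time: 11.35
position: [0.4487, 0.2068, 0.1537]
tool_rot: [0.406, -0.577, 0.578, -0.409]
ft_force: [0.7, 0.6, -0.7]
grip_width: 0.0788
```

```bash
python3 -c "
from h import *
go((*OBJ['yellow'],.15),-67.5)
cv2.imwrite('pics/s7.png',cv2.resize(robot.camera('side')[50:230,120:350,::-1],None,fx=2.6,fy=2.6))"
```

```text
pos [0.4487 0.2068 0.1537] R
 [[-0.335  0.004  0.942]
 [-0.942  0.001 -0.336]
 [-0.002 -1.     0.003]] q [0.21 0.5  1.85 0.   0.79 2.12] F [ 0.7  0.6 -0.7] grip 0.0788
shift cm [27.48  0.4  25.9 ] rotvec [-0.004 -0.735 -0.001]
```

View pics/s7.png

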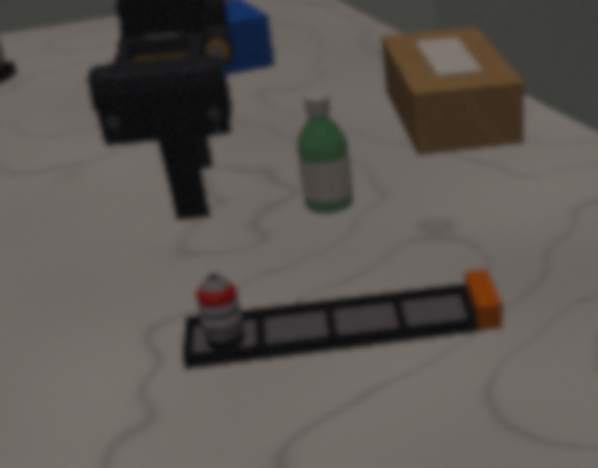

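Red stands upright in the far cell (crop ~218,310). Next is yellow.

Emit:
{"name": "carry_out", "arguments": {
  "moves": [
    [0.9, 2, 0, 1.9, 0, -0.05, 0],
    [0.9, 4, 0.1, 3.8, 0, -0.11, 0],
    [0.9, 6, 0.1, 5.7, 0, -0.16, 0],
    [0.9, 8, 0.1, 7.5, 0, -0.21, 0],
    [0.9, 10, 0.2, 9.4, 0, -0.27, 0],
    [0.9, 12, 0.2, 11.3, 0, -0.32, 0],
    [0.9, 14, 0.2, 13.2, 0, -0.37, 0],
    [0.9, 16, 0.2, 15.1, 0, -0.43, 0],
    [0.9, 18, 0.3, 17, 0, -0.48, 0],
    [0.9, 20, 0.3, 18.9, 0, -0.54, 0],
    [0.9, 22, 0.3, 20.7, 0, -0.59, 0],
    [0.9, 24, 0.3, 22.6, 0, -0.64, 0],
    [0.9, 26, 0.4, 24.5, 0, -0.7, 0],
    [0.9, 27, 0.4, 25.5, 0, -0.72, 0],
    [0.9, 27.5, 0.4, 25.9, 0, -0.735, 0],
    [0.9, 27.5, 0.4, 25.9, 0, -0.735, 0],
    [0.9, 27.5, 0.4, 25.9, 0, -0.735, 0],
    [0.9, 27.5, 0.4, 25.9, 0, -0.735, 0]
  ]
}}

```text
time: 13.2
position: [0.5988, -0.1383, 0.1477]
tool_rot: [0.588, -0.393, 0.392, -0.588]
ft_force: [0.8, 0.2, -0.2]
grip_width: 0.0783
```

```bash
python3 -c "
from h import *
go((*OBJ['yellow'],.05),-67.5)
"
```

```text
pos [ 0.5988 -0.1383  0.1477] R
 [[ 0.383 -0.001  0.924]
 [-0.924  0.001  0.383]
 [-0.001 -1.    -0.001]] q [-0.41  0.64  1.55  0.    0.96  0.77] F [ 0.8  0.2 -0.2] grip 0.0783
shift cm [0.15 9.77 0.14] rotvec [ 0.001  0.001 -0.001]
```

Emit:
{"name": "carry_out", "arguments": {
  "moves": [
    [0.9, 0.1, 1.5, 0.1, 0, 0, 0],
    [0.9, 0.1, 3.5, 0.1, 0, 0, 0],
    [0.9, 0.1, 5.5, 0.1, 0, 0, 0],
    [0.9, 0.1, 7.5, 0.1, 0, 0, 0],
    [0.9, 0.1, 9, 0.1, 0, 0, 0],
    [0.9, 0.1, 9.7, 0.1, 0, 0, 0],
    [0.9, 0.1, 9.7, 0.1, 0, 0, 0],
    [0.9, 0.1, 9.7, 0.1, 0, 0, 0],
    [0.6, 0.1, 9.7, 0.1, 0, 0, 0],
    [0.5, 0.1, 9.7, 0.1, 0, 0, 0],
    [0.4, 0.1, 9.7, 0.1, 0, 0, 0],
    [0.35, 0.1, 9.7, 0.1, 0, 0, 0],
    [0.3, 0.1, 9.7, 0.1, 0, 0, 0],
    [0.2, 0.1, 9.7, 0.1, 0, 0, 0],
    [0.2, 0.1, 9.7, 0.1, 0, 0, 0],
    [0.2, 0.1, 9.7, 0.1, 0, 0, 0],
    [0.2, 0.1, 9.7, 0.1, 0, 0, 0],
    [0.2, 0.1, 9.7, 0.1, 0, 0, 0]
  ]
}}

```text
time: 15.0
position: [0.6007, -0.1399, 0.051]
tool_rot: [0.588, -0.393, 0.393, -0.588]
ft_force: [-0.8, 0.5, 0.6]
grip_width: 0.0295
```

```bash
python3 -c "
from h import *
go((*OBJ['yellow'],.05),-67.5)
cv2.imwrite('pics/s8.png',cv2.resize(robot.camera('side')[100:330,250:500,::-1],None,fx=2.4,fy=2.4))"
```

```text
pos [ 0.6007 -0.1399  0.051 ] R
 [[ 0.383 -0.     0.924]
 [-0.924  0.     0.383]
 [-0.    -1.    -0.   ]] q [-0.41  0.78  1.58  0.    0.77  0.77] F [-0.8  0.5  0.6] grip 0.0295
shift cm [-0.09  0.1   0.02] rotvec [ 0.  0. -0.]
```

View pics/s8.png

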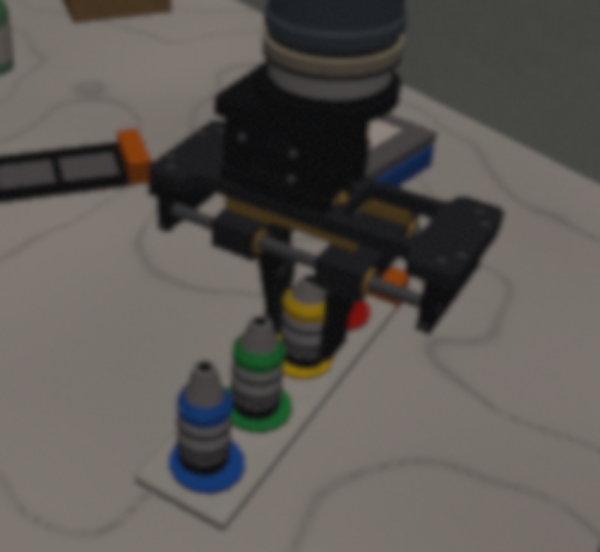

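Yellow is gripped and upright. I lift it.

Emit:
{"name": "carry_out", "arguments": {
  "moves": [
    [0.2, 0, -0.4, 0, 0, 0, 0],
    [0.2, 0, -1, 0, 0, 0, 0],
    [0.2, 0, -2, 0, 0, 0, 0],
    [0.2, 0, -3.5, 0, 0, 0, 0],
    [0.2, 0, -5, 0, 0, 0, 0],
    [0.2, 0, -6.5, 0, 0, 0, 0],
    [0.2, 0, -8, 0, 0, 0, 0],
    [0.2, 0, -9, 0, 0, 0, 0],
    [0.2, 0, -9.8, 0, 0, 0, 0],
    [0.2, 0, -10, 0, 0, 0, 0],
    [0.2, 0, -10, 0, 0, 0, 0]
  ]
}}

```text
time: 16.15
position: [0.6008, -0.14, 0.1512]
tool_rot: [-0.588, 0.393, -0.393, 0.588]
ft_force: [-0.2, 0.5, -1.8]
grip_width: 0.0293
```

```bash
python3 -c "
from h import *
go((*CELL['yellow'],.150),-109.6)"
```

```text
pos [ 0.6008 -0.14    0.1512] R
 [[ 0.383  0.     0.924]
 [-0.924 -0.     0.383]
 [ 0.    -1.     0.   ]] q [-0.41  0.63  1.54 -0.    0.97  0.77] F [-0.2  0.5 -1.8] grip 0.0293
shift cm [-34.23   0.12   3.22] rotvec [-0.     0.735  0.   ]
```

Emit:
{"name": "carry_out", "arguments": {
  "moves": [
    [0.2, -0.4, 0, 0, 0, 0.01, 0],
    [0.2, -1.2, 0, 0.1, 0, 0.03, 0],
    [0.2, -2.6, 0, 0.2, 0, 0.06, 0],
    [0.2, -4.6, 0, 0.4, 0, 0.1, 0],
    [0.2, -7, 0, 0.7, 0, 0.15, 0],
    [0.2, -9.6, 0, 0.9, 0, 0.21, 0],
    [0.2, -12.2, 0, 1.1, 0, 0.26, 0],
    [0.2, -14.9, 0, 1.4, 0, 0.32, 0],
    [0.2, -17.6, 0, 1.7, 0, 0.38, 0],
    [0.2, -20.3, 0, 1.9, 0, 0.44, 0],
    [0.2, -23, 0, 2.2, 0, 0.49, 0],
    [0.2, -25.6, 0, 2.4, 0, 0.55, 0],
    [0.2, -28, 0, 2.6, 0, 0.6, 0],
    [0.2, -30.2, 0, 2.8, 0, 0.65, 0],
    [0.2, -32, 0, 3, 0, 0.69, 0],
    [0.2, -33.2, 0, 3.1, 0, 0.715, 0],
    [0.2, -33.9, 0, 3.2, 0, 0.73, 0],
    [0.2, -34.2, 0, 3.2, 0, 0.735, 0],
    [0.2, -34.2, 0, 3.2, 0, 0.735, 0],
    [0.2, -34.2, 0, 3.2, 0, 0.735, 0]
  ]
}}

```text
time: 18.15
position: [0.4996, 0.1878, 0.1509]
tool_rot: [0.408, -0.578, 0.578, -0.407]
ft_force: [0.5, -0.9, -1.7]
grip_width: 0.0294
```

```bash
python3 -c "
from h import *
go((*CELL['yellow'],.043),-109.6)
cv2.imwrite('pics/s9.png',cv2.resize(robot.camera('side')[50:230,120:350,::-1],None,fx=2.6,fy=2.6))"
```

```text
pos [0.4996 0.1878 0.1509] R
 [[-0.336 -0.     0.942]
 [-0.942 -0.    -0.336]
 [ 0.    -1.    -0.   ]] q [ 0.15  0.55  1.75 -0.    0.84  2.06] F [ 0.5 -0.9 -1.7] grip 0.0294
shift cm [-0.07 10.79 -0.04] rotvec [ 0. -0.  0.]
```

View pics/s9.png

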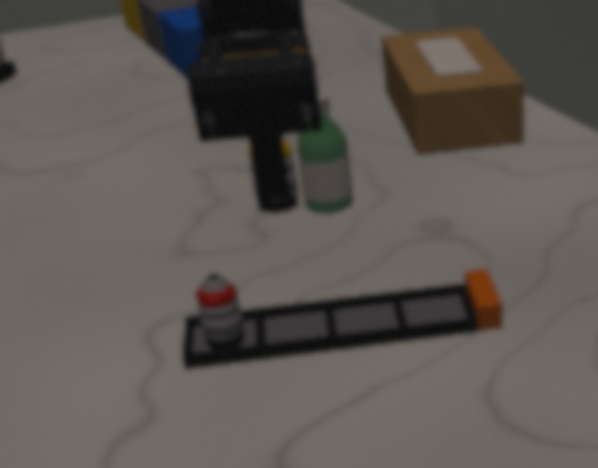

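Yellow hangs upright. I descend with a slow finish.

Emit:
{"name": "carry_out", "arguments": {
  "moves": [
    [0.2, 0, 0.5, 0, 0, 0, 0],
    [0.2, 0, 1.5, 0, 0, 0, 0],
    [0.2, 0, 3, 0, 0, 0, 0],
    [0.2, 0, 4.5, 0, 0, 0, 0],
    [0.2, 0, 6, 0, 0, 0, 0],
    [0.2, 0, 7.5, 0, 0, 0, 0],
    [0.2, 0, 8.7, 0, 0, 0, 0],
    [0.2, 0, 9.4, 0, 0, 0, 0],
    [0.2, 0, 9.8, 0, 0, 0, 0],
    [0.2, 0, 10.1, 0, 0, 0, 0],
    [0.2, 0, 10.3, 0, 0, 0, 0],
    [0.2, 0, 10.45, 0, 0, 0, 0],
    [0.2, 0, 10.55, 0, 0, 0, 0],
    [0.2, 0, 10.6, 0, 0, 0, 0],
    [0.2, 0, 10.65, 0, 0, 0, 0],
    [0.2, 0, 10.7, 0, 0, 0, 0],
    [0.2, 0, 10.75, 0, 0, 0, 0],
    [0.2, 0, 10.8, 0, 0, 0, 0],
    [0.2, 0, 10.8, 0, 0, 0, 0],
    [0.2, 0, 10.8, 0, 0, 0, 0]
  ]
}}

```text
time: 20.2
position: [0.4995, 0.1882, 0.043]
tool_rot: [0.408, -0.578, 0.578, -0.408]
ft_force: [-0.2, -0.9, -1.3]
grip_width: 0.0294
```

Emit:
{"name": "carry_out", "arguments": {
  "moves": [
    [0.2, 0, 0.05, 0, 0, 0, 0],
    [0.2, 0, 0.1, 0, 0, 0, 0],
    [0.2, 0, 0.1, 0, 0, 0, 0],
    [0.2, 0, 0.1, 0, 0, 0, 0]
  ]
}}

```text
time: 20.6
position: [0.4995, 0.1882, 0.043]
tool_rot: [0.407, -0.578, 0.578, -0.408]
ft_force: [-2.1, -1.1, 6.2]
grip_width: 0.0296
```

Contact is at about 8 N net. I release and rise.

Emit:
{"name": "carry_out", "arguments": {
  "moves": [
    [0.38, 0, 0, 0, 0, 0, 0],
    [0.42, 0, 0, 0, 0, 0, 0],
    [0.5, 0, 0, 0, 0, 0, 0],
    [0.65, 0, 0, 0, 0, 0, 0],
    [0.8, 0, 0, 0, 0, 0, 0],
    [0.9, 0, 0, 0, 0, 0, 0],
    [0.9, 0, 0, 0, 0, 0, 0],
    [0.9, 0, -1, 0, 0, 0, 0],
    [0.9, 0, -2.5, 0, 0, 0, 0],
    [0.9, 0, -4, 0, 0, 0, 0],
    [0.9, 0, -6, 0, 0, 0, 0],
    [0.9, 0, -8, 0, 0, 0, 0],
    [0.9, 0, -10, 0, 0, 0, 0],
    [0.9, 0, -11, 0, 0, 0, 0],
    [0.9, 0, -11, 0, 0, 0, 0],
    [0.9, 0, -11, 0, 0, 0, 0]
  ]
}}

```text
time: 22.2
position: [0.4991, 0.1882, 0.1519]
tool_rot: [-0.408, 0.578, -0.578, 0.407]
ft_force: [1.1, -0.1, 0.6]
grip_width: 0.0786
```

```bash
python3 -c "
from h import *
go((*OBJ['green'],.15),-67.5)
cv2.imwrite('pics/s10.png',cv2.resize(robot.camera('side')[50:230,120:350,::-1],None,fx=2.6,fy=2.6))"
```

```text
pos [0.4991 0.1882 0.1519] R
 [[-0.336 -0.     0.942]
 [-0.942 -0.    -0.336]
 [ 0.    -1.    -0.   ]] q [0.15 0.54 1.75 0.   0.85 2.06] F [ 1.1 -0.1  0.6] grip 0.0786
shift cm [31.05  0.19 16.3 ] rotvec [ 0.    -0.735  0.   ]
```

View pics/s10.png

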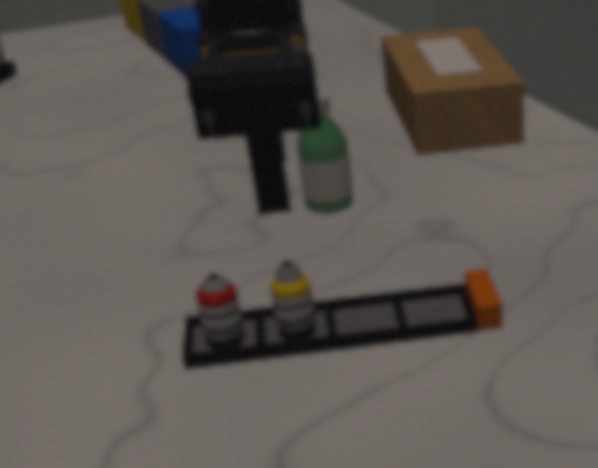

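Red and yellow stand in cells 1 and 2. Next is green.

Emit:
{"name": "carry_out", "arguments": {
  "moves": [
    [0.9, 2, 0, 1, 0, -0.05, 0],
    [0.9, 4.2, 0, 2.2, 0, -0.1, 0],
    [0.9, 6.4, 0.1, 3.4, 0, -0.15, 0],
    [0.9, 8.6, 0.1, 4.5, 0, -0.2, 0],
    [0.9, 10.8, 0.1, 5.7, 0, -0.26, 0],
    [0.9, 13, 0.1, 6.8, 0, -0.31, 0],
    [0.9, 15.2, 0.1, 8, 0, -0.36, 0],
    [0.9, 17.4, 0.1, 9.1, 0, -0.41, 0],
    [0.9, 19.6, 0.1, 10.3, 0, -0.46, 0],
    [0.9, 21.8, 0.1, 11.4, 0, -0.52, 0],
    [0.9, 24, 0.2, 12.6, 0, -0.57, 0],
    [0.9, 26.2, 0.2, 13.8, 0, -0.62, 0],
    [0.9, 28.4, 0.2, 14.9, 0, -0.67, 0],
    [0.9, 30, 0.2, 15.8, 0, -0.71, 0],
    [0.9, 31, 0.2, 16.3, 0, -0.735, 0],
    [0.9, 31, 0.2, 16.3, 0, -0.735, 0],
    [0.9, 31, 0.2, 16.3, 0, -0.735, 0],
    [0.9, 31, 0.2, 16.3, 0, -0.735, 0],
    [0.9, 31, 0.2, 16.3, 0, -0.735, 0]
  ]
}}

```text
time: 24.15
position: [0.5487, -0.1575, 0.1498]
tool_rot: [0.588, -0.393, 0.392, -0.588]
ft_force: [0.2, 0.2, -0.2]
grip_width: 0.0784
```

```bash
python3 -c "
from h import *
go((*OBJ['green'],.051),-67.5)
"
```

```text
pos [ 0.5487 -0.1575  0.1498] R
 [[ 0.384 -0.001  0.924]
 [-0.924  0.001  0.384]
 [-0.001 -1.    -0.001]] q [-0.48  0.59  1.66  0.    0.9   0.7 ] F [ 0.2  0.2 -0.2] grip 0.0784
shift cm [ 0.14  9.88 -0.07] rotvec [ 0.001  0.001 -0.001]
```

Emit:
{"name": "carry_out", "arguments": {
  "moves": [
    [0.9, 0.1, 1.5, 0, 0, 0, 0],
    [0.9, 0.1, 3.5, 0, 0, 0, 0],
    [0.9, 0.1, 5.5, 0, 0, 0, 0],
    [0.9, 0.1, 7.5, 0, 0, 0, 0],
    [0.9, 0.1, 9, 0, 0, 0, 0],
    [0.9, 0.1, 9.9, 0, 0, 0, 0],
    [0.9, 0.1, 9.9, 0, 0, 0, 0],
    [0.9, 0.1, 9.9, 0, 0, 0, 0],
    [0.6, 0.1, 9.9, 0, 0, 0, 0],
    [0.5, 0.1, 9.9, 0, 0, 0, 0],
    [0.4, 0.1, 9.9, 0, 0, 0, 0],
    [0.35, 0.1, 9.9, 0, 0, 0, 0],
    [0.3, 0.1, 9.9, 0, 0, 0, 0],
    [0.2, 0.1, 9.9, 0, 0, 0, 0],
    [0.2, 0.1, 9.9, 0, 0, 0, 0],
    [0.2, 0.1, 9.9, 0, 0, 0, 0],
    [0.2, 0.1, 9.9, 0, 0, 0, 0],
    [0.2, 0.1, 9.9, 0, 0, 0, 0]
  ]
}}

```text
time: 25.95
position: [0.5493, -0.1593, 0.0511]
tool_rot: [-0.588, 0.393, -0.393, 0.588]
ft_force: [0.1, 0.7, 1.3]
grip_width: 0.0297
```

```bash
python3 -c "
from h import *
go((*OBJ['green'],.05),-67.5)
cv2.imwrite('pics/s11.png',cv2.resize(robot.camera('side')[100:330,250:500,::-1],None,fx=2.4,fy=2.4))"
```

```text
pos [ 0.5493 -0.1593  0.0511] R
 [[ 0.383 -0.     0.924]
 [-0.924  0.     0.383]
 [-0.    -1.    -0.   ]] q [-0.48  0.75  1.7   0.    0.69  0.7 ] F [0.1 0.7 1.3] grip 0.0297
shift cm [-0.06  0.11 -0.06] rotvec [ 0.  0. -0.]
```

View pics/s11.png

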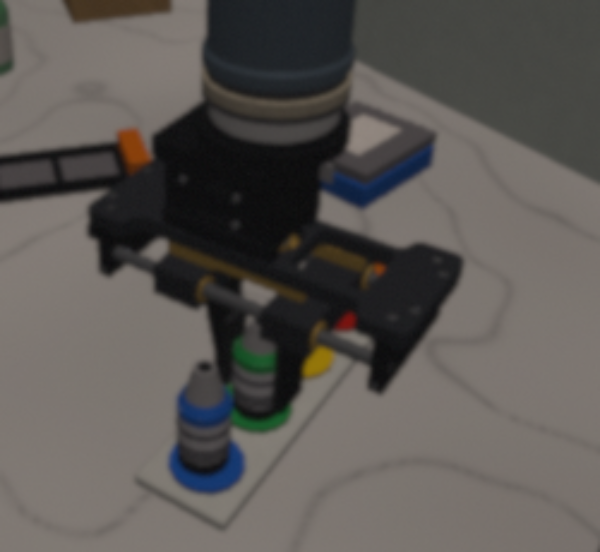

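Green is gripped and upright. I lift it.

Emit:
{"name": "carry_out", "arguments": {
  "moves": [
    [0.2, 0, -0.4, 0, 0, 0, 0],
    [0.2, 0, -1, 0, 0, 0, 0],
    [0.2, 0, -2, 0, 0, 0, 0],
    [0.2, 0, -3.5, 0, 0, 0, 0],
    [0.2, 0, -5, 0, 0, 0, 0],
    [0.2, 0, -6.5, 0, 0, 0, 0],
    [0.2, 0, -8, 0, 0, 0, 0],
    [0.2, 0, -9, 0, 0, 0, 0],
    [0.2, 0, -9.8, 0, 0, 0, 0],
    [0.2, 0, -10, 0, 0, 0, 0],
    [0.2, 0, -10, 0, 0, 0, 0]
  ]
}}

```text
time: 27.1
position: [0.5493, -0.1594, 0.1512]
tool_rot: [0.588, -0.393, 0.393, -0.588]
ft_force: [-0.7, -0.6, -1.4]
grip_width: 0.0294
```

```bash
python3 -c "
from h import *
go((*CELL['green'],.151),-109.6)"
```

```text
pos [ 0.5493 -0.1594  0.1512] R
 [[ 0.383  0.     0.924]
 [-0.924 -0.     0.383]
 [ 0.    -1.     0.   ]] q [-0.48  0.59  1.66 -0.    0.9   0.7 ] F [-0.7 -0.6 -1.4] grip 0.0294
shift cm [-3.036e+01  2.000e-02  1.279e+01] rotvec [-0.     0.735  0.   ]
```

Emit:
{"name": "carry_out", "arguments": {
  "moves": [
    [0.2, -0.4, 0, 0.2, 0, 0.01, 0],
    [0.2, -1.2, 0, 0.5, 0, 0.03, 0],
    [0.2, -2.5, 0, 1.1, 0, 0.06, 0],
    [0.2, -4.2, 0, 1.8, 0, 0.1, 0],
    [0.2, -6.2, 0, 2.6, 0, 0.15, 0],
    [0.2, -8.5, 0, 3.6, 0, 0.21, 0],
    [0.2, -10.9, 0, 4.6, 0, 0.26, 0],
    [0.2, -13.3, 0, 5.6, 0, 0.32, 0],
    [0.2, -15.7, 0, 6.6, 0, 0.38, 0],
    [0.2, -18.1, 0, 7.6, 0, 0.44, 0],
    [0.2, -20.5, 0, 8.6, 0, 0.5, 0],
    [0.2, -22.8, 0, 9.6, 0, 0.55, 0],
    [0.2, -25, 0, 10.5, 0, 0.61, 0],
    [0.2, -26.9, 0, 11.3, 0, 0.65, 0],
    [0.2, -28.4, 0, 12, 0, 0.69, 0],
    [0.2, -29.5, 0, 12.4, 0, 0.715, 0],
    [0.2, -30.1, 0, 12.7, 0, 0.73, 0],
    [0.2, -30.4, 0, 12.8, 0, 0.735, 0],
    [0.2, -30.4, 0, 12.8, 0, 0.735, 0],
    [0.2, -30.4, 0, 12.8, 0, 0.735, 0]
  ]
}}

```text
time: 29.1
position: [0.5512, 0.17, 0.1509]
tool_rot: [-0.408, 0.578, -0.578, 0.407]
ft_force: [-0.1, -0.2, -1.7]
grip_width: 0.0299
```

```bash
python3 -c "
from h import *
go((*CELL['green'],.043),-109.6)
cv2.imwrite('pics/s12.png',cv2.resize(robot.camera('side')[50:230,120:350,::-1],None,fx=2.6,fy=2.6))"
```

```text
pos [0.5512 0.17   0.1509] R
 [[-0.336 -0.001  0.942]
 [-0.942 -0.    -0.336]
 [ 0.    -1.    -0.   ]] q [ 0.11  0.59  1.64 -0.    0.91  2.02] F [-0.1 -0.2 -1.7] grip 0.0299
shift cm [-1.000e-02  1.079e+01  2.000e-02] rotvec [ 0. -0.  0.]
```

View pics/s12.png

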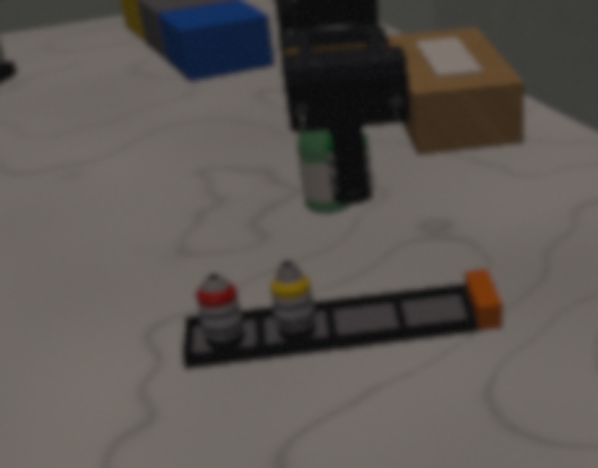

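The scene is as expected. I lower green.

Emit:
{"name": "carry_out", "arguments": {
  "moves": [
    [0.2, 0, 0.5, 0, 0, 0, 0],
    [0.2, 0, 1.5, 0, 0, 0, 0],
    [0.2, 0, 3, 0, 0, 0, 0],
    [0.2, 0, 4.5, 0, 0, 0, 0],
    [0.2, 0, 6, 0, 0, 0, 0],
    [0.2, 0, 7.5, 0, 0, 0, 0],
    [0.2, 0, 8.7, 0, 0, 0, 0],
    [0.2, 0, 9.4, 0, 0, 0, 0],
    [0.2, 0, 9.8, 0, 0, 0, 0],
    [0.2, 0, 10.1, 0, 0, 0, 0],
    [0.2, 0, 10.3, 0, 0, 0, 0],
    [0.2, 0, 10.45, 0, 0, 0, 0],
    [0.2, 0, 10.55, 0, 0, 0, 0],
    [0.2, 0, 10.6, 0, 0, 0, 0],
    [0.2, 0, 10.65, 0, 0, 0, 0],
    [0.2, 0, 10.7, 0, 0, 0, 0],
    [0.2, 0, 10.75, 0, 0, 0, 0],
    [0.2, 0, 10.8, 0, 0, 0, 0],
    [0.2, 0, 10.85, 0, 0, 0, 0],
    [0.2, 0, 10.85, 0, 0, 0, 0]
  ]
}}

```text
time: 31.15
position: [0.5513, 0.1704, 0.043]
tool_rot: [0.408, -0.578, 0.578, -0.408]
ft_force: [-1.5, 0.3, 3.4]
grip_width: 0.0293
```

Contact is at about 5 N net. I release.

Emit:
{"name": "carry_out", "arguments": {
  "moves": [
    [0.38, 0, 0, 0, 0, 0, 0],
    [0.42, 0, 0, 0, 0, 0, 0],
    [0.5, 0, 0, 0, 0, 0, 0],
    [0.65, 0, 0, 0, 0, 0, 0],
    [0.8, 0, 0, 0, 0, 0, 0],
    [0.9, 0, 0, 0, 0, 0, 0],
    [0.9, 0, 0, 0, 0, 0, 0],
    [0.9, 0, -1, 0, 0, 0, 0],
    [0.9, 0, -2.5, 0, 0, 0, 0],
    [0.9, 0, -4, 0, 0, 0, 0],
    [0.9, 0, -6, 0, 0, 0, 0],
    [0.9, 0, -8, 0, 0, 0, 0],
    [0.9, 0, -10, 0, 0, 0, 0],
    [0.9, 0, -11, 0, 0, 0, 0],
    [0.9, 0, -11, 0, 0, 0, 0],
    [0.9, 0, -11, 0, 0, 0, 0]
  ]
}}

```text
time: 32.75
position: [0.551, 0.1704, 0.1527]
tool_rot: [0.408, -0.578, 0.578, -0.408]
ft_force: [-1.1, 0.2, -0.1]
grip_width: 0.0781
```

```bash
python3 -c "
from h import *
go((*OBJ['blue'],.15),-67.5)
cv2.imwrite('pics/s13.png',robot.camera('side')[:,:,::-1])"
```

```text
pos [0.551  0.1704 0.1527] R
 [[-0.336  0.     0.942]
 [-0.942  0.    -0.336]
 [-0.    -1.     0.   ]] q [0.11 0.59 1.64 0.   0.91 2.02] F [-1.1  0.2 -0.1] grip 0.0781
shift cm [34.45  0.27  6.7 ] rotvec [-0.    -0.735 -0.   ]
```

View pics/s13.png

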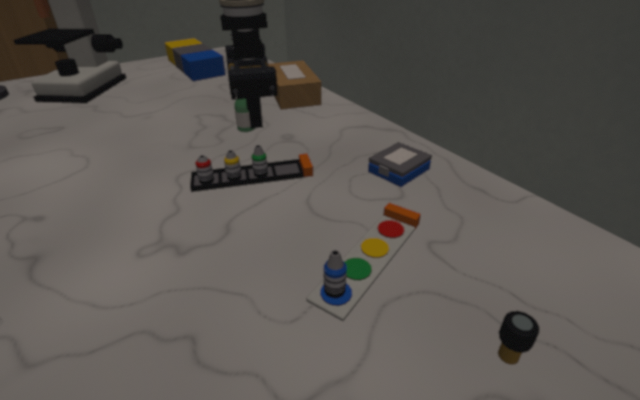

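Three are placed upright and blue stays on its pad (335,275). Blue is next.

Emit:
{"name": "carry_out", "arguments": {
  "moves": [
    [0.9, 2, 0, 0.4, 0, -0.05, 0],
    [0.9, 4.4, 0, 0.9, 0, -0.1, 0],
    [0.9, 6.8, 0.1, 1.3, 0, -0.15, 0],
    [0.9, 9.2, 0.1, 1.8, 0, -0.2, 0],
    [0.9, 11.6, 0.1, 2.3, 0, -0.25, 0],
    [0.9, 14, 0.1, 2.7, 0, -0.3, 0],
    [0.9, 16.4, 0.1, 3.2, 0, -0.35, 0],
    [0.9, 18.8, 0.1, 3.7, 0, -0.4, 0],
    [0.9, 21.2, 0.2, 4.1, 0, -0.45, 0],
    [0.9, 23.6, 0.2, 4.6, 0, -0.5, 0],
    [0.9, 26, 0.2, 5.1, 0, -0.55, 0],
    [0.9, 28.4, 0.2, 5.5, 0, -0.6, 0],
    [0.9, 30.8, 0.2, 6, 0, -0.66, 0],
    [0.9, 33, 0.2, 6.4, 0, -0.7, 0],
    [0.9, 34.4, 0.2, 6.7, 0, -0.735, 0],
    [0.9, 34.4, 0.2, 6.7, 0, -0.735, 0],
    [0.9, 34.4, 0.2, 6.7, 0, -0.735, 0],
    [0.9, 34.4, 0.2, 6.7, 0, -0.735, 0],
    [0.9, 34.4, 0.2, 6.7, 0, -0.735, 0]
  ]
}}

```text
time: 34.7
position: [0.4988, -0.175, 0.1503]
tool_rot: [-0.588, 0.393, -0.392, 0.588]
ft_force: [-0.3, -0.2, -0.8]
grip_width: 0.0783
```

```bash
python3 -c "
from h import *
go((*OBJ['blue'],.051),-67.5)
"
```

```text
pos [ 0.4988 -0.175   0.1503] R
 [[ 0.384 -0.001  0.923]
 [-0.923  0.001  0.384]
 [-0.001 -1.    -0.   ]] q [-0.55  0.54  1.76  0.    0.84  0.63] F [-0.3 -0.2 -0.8] grip 0.0783
shift cm [ 0.14  9.93 -0.09] rotvec [ 0.     0.001 -0.001]
```

Emit:
{"name": "carry_out", "arguments": {
  "moves": [
    [0.9, 0.1, 1.5, 0, 0, 0, 0],
    [0.9, 0.1, 3.5, 0, 0, 0, 0],
    [0.9, 0.1, 5.5, 0, 0, 0, 0],
    [0.9, 0.1, 7.5, 0, 0, 0, 0],
    [0.9, 0.1, 9, 0, 0, 0, 0],
    [0.9, 0.1, 9.9, 0, 0, 0, 0],
    [0.9, 0.1, 9.9, 0, 0, 0, 0],
    [0.9, 0.1, 9.9, 0, 0, 0, 0],
    [0.6, 0.1, 9.9, 0, 0, 0, 0],
    [0.5, 0.1, 9.9, 0, 0, 0, 0],
    [0.4, 0.1, 9.9, 0, 0, 0, 0],
    [0.35, 0.1, 9.9, 0, 0, 0, 0],
    [0.3, 0.1, 9.9, 0, 0, 0, 0],
    [0.2, 0.1, 9.9, 0, 0, 0, 0],
    [0.2, 0.1, 9.9, 0, 0, 0, 0],
    [0.2, 0.1, 9.9, 0, 0, 0, 0],
    [0.2, 0.1, 9.9, 0, 0, 0, 0],
    [0.2, 0.1, 9.9, 0, 0, 0, 0]
  ]
}}

```text
time: 36.5
position: [0.4992, -0.1769, 0.0515]
tool_rot: [-0.588, 0.393, -0.393, 0.588]
ft_force: [-0.2, 1.5, 0.6]
grip_width: 0.0293
```

```bash
python3 -c "
from h import *
go((*OBJ['blue'],.05),-67.5)
cv2.imwrite('pics/s14.png',cv2.resize(robot.camera('side')[100:330,250:500,::-1],None,fx=2.4,fy=2.4))"
```

```text
pos [ 0.4992 -0.1769  0.0515] R
 [[ 0.383 -0.     0.924]
 [-0.924  0.     0.383]
 [-0.    -1.    -0.   ]] q [-0.55  0.72  1.81  0.    0.61  0.63] F [-0.2  1.5  0.6] grip 0.0293
shift cm [-0.06  0.15 -0.05] rotvec [ 0.  0. -0.]
```

View pics/s14.png

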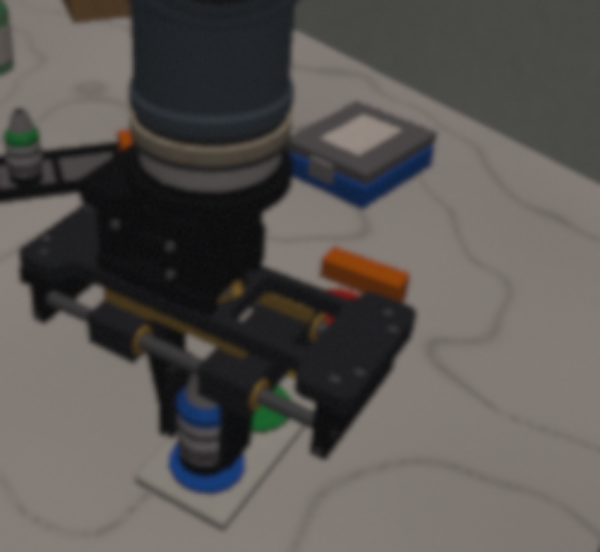

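Blue is gripped.

Emit:
{"name": "carry_out", "arguments": {
  "moves": [
    [0.2, 0, -0.4, 0, 0, 0, 0],
    [0.2, 0, -1, 0, 0, 0, 0],
    [0.2, 0, -2, 0, 0, 0, 0],
    [0.2, 0, -3.5, 0, 0, 0, 0],
    [0.2, 0, -5, 0, 0, 0, 0],
    [0.2, 0, -6.5, 0, 0, 0, 0],
    [0.2, 0, -8, 0, 0, 0, 0],
    [0.2, 0, -9, 0, 0, 0, 0],
    [0.2, 0, -9.8, 0, 0, 0, 0],
    [0.2, 0, -10, 0, 0, 0, 0],
    [0.2, 0, -10, 0, 0, 0, 0]
  ]
}}

```text
time: 37.65
position: [0.4993, -0.177, 0.1517]
tool_rot: [0.588, -0.393, 0.393, -0.588]
ft_force: [-0.7, -0.5, -2.1]
grip_width: 0.0292
```

```bash
python3 -c "
from h import *
go((*CELL['blue'],.1515),-109.6)"
```

```text
pos [ 0.4993 -0.177   0.1517] R
 [[ 0.383  0.     0.924]
 [-0.924 -0.     0.383]
 [ 0.    -1.     0.   ]] q [-0.55  0.54  1.76 -0.    0.84  0.63] F [-0.7 -0.5 -2.1] grip 0.0292
shift cm [-2.640e+01  2.000e-02  2.216e+01] rotvec [-0.     0.735  0.   ]
```

Emit:
{"name": "carry_out", "arguments": {
  "moves": [
    [0.2, -0.3, 0, 0.3, 0, 0.01, 0],
    [0.2, -1, 0, 0.8, 0, 0.03, 0],
    [0.2, -2.1, 0, 1.8, 0, 0.06, 0],
    [0.2, -3.6, 0, 3, 0, 0.1, 0],
    [0.2, -5.4, 0, 4.5, 0, 0.15, 0],
    [0.2, -7.4, 0, 6.2, 0, 0.21, 0],
    [0.2, -9.5, 0, 8, 0, 0.26, 0],
    [0.2, -11.6, 0, 9.8, 0, 0.32, 0],
    [0.2, -13.7, 0, 11.5, 0, 0.38, 0],
    [0.2, -15.8, 0, 13.3, 0, 0.44, 0],
    [0.2, -17.9, 0, 15, 0, 0.5, 0],
    [0.2, -19.9, 0, 16.7, 0, 0.55, 0],
    [0.2, -21.7, 0, 18.2, 0, 0.61, 0],
    [0.2, -23.3, 0, 19.6, 0, 0.65, 0],
    [0.2, -24.6, 0, 20.7, 0, 0.69, 0],
    [0.2, -25.6, 0, 21.5, 0, 0.715, 0],
    [0.2, -26.2, 0, 22, 0, 0.73, 0],
    [0.2, -26.4, 0, 22.2, 0, 0.735, 0],
    [0.2, -26.4, 0, 22.2, 0, 0.735, 0],
    [0.2, -26.4, 0, 22.2, 0, 0.735, 0]
  ]
}}

```text
time: 39.65
position: [0.6031, 0.1513, 0.1513]
tool_rot: [-0.408, 0.578, -0.578, 0.407]
ft_force: [-0.5, -0.1, -1.6]
grip_width: 0.0294
```

```bash
python3 -c "
from h import *
go((*CELL['blue'],.0435),-109.6)
cv2.imwrite('pics/s15.png',cv2.resize(robot.camera('side')[50:230,120:350,::-1],None,fx=2.6,fy=2.6))"
```

```text
pos [0.6031 0.1513 0.1513] R
 [[-0.336 -0.001  0.942]
 [-0.942 -0.    -0.336]
 [ 0.001 -1.    -0.001]] q [ 0.07  0.64  1.52 -0.    0.98  1.98] F [-0.5 -0.1 -1.6] grip 0.0294
shift cm [-0.04 10.78 -0.02] rotvec [ 0.001 -0.     0.001]
```

View pics/s15.png

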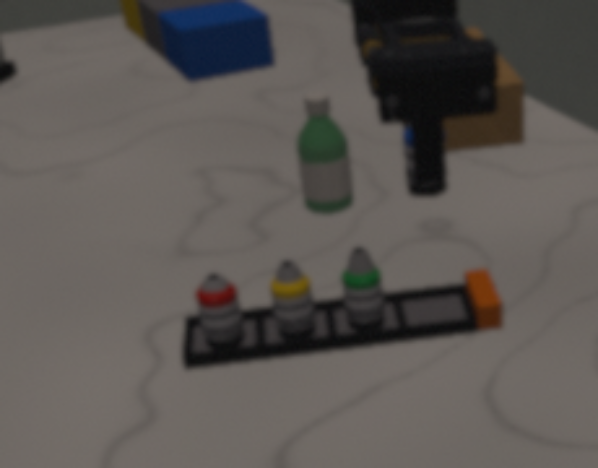

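Emit:
{"name": "carry_out", "arguments": {
  "moves": [
    [0.2, 0, 0.5, 0, 0, 0, 0],
    [0.2, 0, 1.5, 0, 0, 0, 0],
    [0.2, 0, 3, 0, 0, 0, 0],
    [0.2, 0, 4.5, 0, 0, 0, 0],
    [0.2, 0, 6, 0, 0, 0, 0],
    [0.2, 0, 7.5, 0, 0, 0, 0],
    [0.2, 0, 8.7, 0, 0, 0, 0],
    [0.2, 0, 9.4, 0, 0, 0, 0],
    [0.2, 0, 9.8, 0, 0, 0, 0],
    [0.2, 0, 10.1, 0, 0, 0, 0],
    [0.2, 0, 10.3, 0, 0, 0, 0],
    [0.2, 0, 10.45, 0, 0, 0, 0],
    [0.2, 0, 10.55, 0, 0, 0, 0],
    [0.2, 0, 10.6, 0, 0, 0, 0],
    [0.2, 0, 10.65, 0, 0, 0, 0],
    [0.2, 0, 10.7, 0, 0, 0, 0],
    [0.2, 0, 10.75, 0, 0, 0, 0],
    [0.2, 0, 10.8, 0, 0, 0, 0],
    [0.2, 0, 10.85, 0, 0, 0, 0],
    [0.2, 0, 10.85, 0, 0, 0, 0]
  ]
}}

```text
time: 41.7
position: [0.6034, 0.1518, 0.0435]
tool_rot: [0.408, -0.578, 0.578, -0.408]
ft_force: [-1.3, -0.3, 2.6]
grip_width: 0.0296
```

Contact is at about 4 N net. I release, rise and check.

Emit:
{"name": "carry_out", "arguments": {
  "moves": [
    [0.38, 0, 0, 0, 0, 0, 0],
    [0.42, 0, 0, 0, 0, 0, 0],
    [0.5, 0, 0, 0, 0, 0, 0],
    [0.65, 0, 0, 0, 0, 0, 0],
    [0.8, 0, 0, 0, 0, 0, 0],
    [0.9, 0, 0, 0, 0, 0, 0],
    [0.9, 0, 0, 0, 0, 0, 0],
    [0.9, 0, -1, 0, 0, 0, 0],
    [0.9, 0, -2.5, 0, 0, 0, 0],
    [0.9, 0, -4, 0, 0, 0, 0],
    [0.9, 0, -6, 0, 0, 0, 0],
    [0.9, 0, -8, 0, 0, 0, 0],
    [0.9, 0, -10, 0, 0, 0, 0],
    [0.9, 0, -11, 0, 0, 0, 0],
    [0.9, 0, -11, 0, 0, 0, 0],
    [0.9, 0, -11, 0, 0, 0, 0]
  ]
}}

```text
time: 43.3
position: [0.6031, 0.1518, 0.1533]
tool_rot: [0.408, -0.578, 0.578, -0.408]
ft_force: [-0.1, -0.2, -0.6]
grip_width: 0.0782
```

Emit:
{"name": "carry_out", "arguments": {
  "moves": [
    [0.9, 3, -1, 0, 0, 0, 0],
    [0.9, 6, -2, 0, 0, 0, 0],
    [0.9, 9, -3, 0, 0, 0, 0],
    [0.9, 12, -4, 0, 0, 0, 0],
    [0.9, 15, -5, 0, 0, 0, 0],
    [0.9, 18, -5, 0, 0, 0, 0],
    [0.9, 21, -5, 0, 0, 0, 0],
    [0.9, 24, -5, 0, 0, 0, 0],
    [0.9, 27, -5, 0, 0, 0, 0],
    [0.9, 30, -5, 0, 0, 0, 0],
    [0.9, 33, -5, 0, 0, 0, 0],
    [0.9, 35, -5, 0, 0, 0, 0],
    [0.9, 35, -5, 0, 0, 0, 0],
    [0.9, 35, -5, 0, 0, 0, 0]
  ]
}}

```text
time: 44.7
position: [0.4853, -0.1776, 0.2022]
tool_rot: [-0.407, 0.579, -0.577, 0.407]
ft_force: [0.3, 0.4, -1.5]
grip_width: 0.078
```

```bash
python3 -c "
from h import *
s=robot.camera('side')[:,:,::-1];t=robot.camera('top')[:,:,::-1]
cv2.imwrite('pics/s16f.png',s);cv2.imwrite('pics/t16f.png',t)
cv2.imwrite('pics/f.png',cv2.convertScaleAbs(np.hstack([cv2.resize(s[130:210,180:330],(600,320)),cv2.resize(t[120:300,160:272],(200,320))]),alpha=1.6))
print(robot.get_obs()['position'])
H=dict(red=.056,yellow=.060,green=.064,blue=.068)
for c in H:
  for n in('side','top'): print(c,n,proj(n,[*CELL[c],.004+H[c]])[0].round(1))
"
```

```text
[ 0.48574239 -0.17682836  0.20249039]
red side [201.6 155.5]
red top [184.8 271. ]
yellow side [230.  150.4]
yellow top [196.4 235.8]
green side [258.  145.4]
green top [208.1 200.5]
blue side [285.4 140.4]
blue top [219.6 165.5]
```

View pics/f.png

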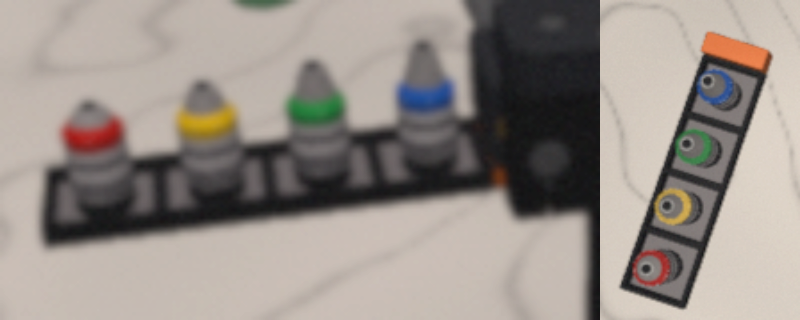

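All four stand in their cells. The tips read red (202,156) side and (185,271) top, within about 1 px of the predicted cell centres, and the others match likewise. The arm is clear.

```bash
python3 -c "
from rig import robot
print(robot.hand_in())"
```

```text
the job is handed in; nothing more can be done
None
```

All four objectives are in the tray in reverse order, and the job is handed in; the robot reports no verdict. Red is in the cell farthest from the orange block, then yellow, green, and blue next to it. It took about 45 s of the 120 s allowed.

- **Handling:** each objective was gripped across the rail at 20 N and lowered slowly. Force readings after set-down were about 4 to 8 N (the limit against the tray is 60 N).
- **Final check:** I looked from both cameras with the arm clear. All four stood upright in the right cells. I compared red's tip by eye with its predicted cell centre and it was within about 1 pixel in each view; the other three looked centred.
- **Disagreements:** the two cameras differed by 1 to 2.5 mm on the starting positions, so I averaged them. TCP readings taken right after a move were off by up to about 2.5 mm. Both are well inside the 14 mm tolerance, and no check failed.

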